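Hang up the infuser baskets and close the steeping pots

ROBOT

A 6-joint arm with a two-finger parallel gripper is mounted at the origin on a cart in front of the work surface, level with it; the furniture and walls round the work are solid. World frame = base frame: x ahead of the robot, y to its left, z up, the work surface at z = 0. Lengths are in mm, angles in rad, forces in N, time in s.
With the tool pointing down it reaches from about 400 to 925 mm from the base axis. Payload 12.5 kg.
Tool frame: the origin (TCP) lies midway between the tips of the shut fingers; the grasp point (between the pads) lies 19 mm behind it; z points along the fingers, y is the line along which they close (so a half turn about z gives the same grasp; the last joint's range is limited). The gripper opens to 95 mm and grips with 3 to 60 N. Pads are 20 mm wide; open, the fingers measure 119 mm over their backs; the gripper's body (75 mm by 180 mm) begins 59 mm behind the grasp point.
Start: joints at [-1.385, 0.491, 1.559, -0, 1.092, -0.106], TCP at [179.821, -598.591, 214.661] pointing down, gripper open.
Joint ranges: [-3.1, 3.1], [-0.84, 2.19], [0.05, 2.79], [-1.13, 4.28], [0.06, 2.93], [-2.69, 2.69]. Speed limits (rad/s): [2.22, 2.22, 2.79, 3.14, 3.14, 3.14].

INTERFACE

Orientations are given as [roll, pitch, yaw] about the fixed x, y, z axes, in that order (R = Rz(yaw) Ry(pitch) Rx(roll)).
In Python, from cell import * gives the robot as it stands.
- The arm moves only by the tool servo_tool, never from a script. Its argument "moves" is one flat list of numbers, 5 for each row, row after row: the shift along the world's x, y, z as a fraction of full scale, then the turn about the world's z as a fraction of full scale, then the opening, from 0 (shut) to 1 (fully open). A call has 1 to 12 rows; each row is the pose to reach, as a shift and turn from the pose commanded when the call began, turning the shorter way round; what a row does not reach only later rows make up. Full scale, the value 1, is 400 mm for a shift and 180 degrees for a turn. A row lasts 1/12 s, in which the tool goes at most 41.7 mm and 7.16 degrees, less where a joint would pass 70% of its speed; a pose out of reach is approached as far as the arm can. A call with a number of a shift or a turn outside -1 to 1 is refused whole. A call with a gripper value outside its range is refused whole. The fingers move at their own pace and stop on an object; the grip force is fixed at half the most. Time passes only in rows, so rows that repeat a pose let the fingers close. It gives the time, the measured TCP pose, the force, the opening and the grip force at its end, in the units of the state.
- state(): the state, without advancing time (a new reading comes with each control period).
- read_camera(name): name is "scene" or "top" or "wrist"; returns (picture, depth): 480x640x3 uint8, blue, green, red; 480x640 float32, mm along the optical axis (not along the pixel's ray), 0 where there is no reading.
- get_calibration(name): a dict with "K" (3x3 intrinsics, pixels), "R" (3x3) and "t" (3): a world point X has camera coordinates R X + t. Camera axes: x right, y down, z forward; pixel columns grow to the right and rows downward; lengths in mm; the calibration is good to about 2 mm. A picture is of the moment at which its call begins: read the wrist's pose just before it. get_calibration takes no time and is no camera call; for the wrist camera it gives the pose at the moment of the call.
- job_done(): hands the job in; it is judged then, once.
The state is a dict: "t": time; "joints": joint angles; "qvel": joint speeds; "tau": joint torques, N m; "eef_pos": TCP position; "tcp_rot": TCP orientation; "ft_force": force on the tool from outside, world axes, zero at the start; "moment": the same for the moment, N m; "opening": opening from 0.0 (shut) to 1.0 (fully open); "grip_force": force on a finger pad.
Only numpy, scipy, OpenCV 4.12 (cv2) and the standard library are available. Lean on these libraries where they do the work, as an engineer would, in place of code of your own. Each camera call takes 0.05 s, during which the arm holds its last target. There are 200 camera calls.

TASK

Steeping is finished: first slide the drip tray squarely under the hooks of the rack, centred, so that whatever hangs there drips into it. Then lift every infuser basket out of its pot and hang it by its arched handle on a free hook, one per hook, and close all three pots with the lid of their own colour, seated level on the rim. Leave the pots standing and the other things on the table where they are.

Things in the scene. Friction and masses are not known exactly. Their poses are not given: they have to be found in the camera images.
- rack: hanging rack fixed to the table: steel base bar (60 deep, 310 long, 12 high), two thin posts, a wooden rail (310 long, top 204 up) and three steel hooks that stick out from the rail towards -x and turn up at the tip. Origin on the table; y runs along the rail, the hooks are at y = -90, 0, 90; they carry the arches at x = -72
- tray: grey plastic drip tray, 120 (x) x 300 (y) x 16 high, loose, about 0.35 kg; origin at the centre of its underside. Long side along y; at its -y end it has an upright black pull: 14 thick (x), 44 long (y), centred at y = -176, top 50 above the table. It can be gripped across its 14 mm from above and slid along the table
- hook_1 (a point): hook 1 of the rack: top of the wire at the lowest point of the hook, where an arch comes to rest (180 above the table). The hook's wire is 8 thick; its turned-up tip lies 20 nearer to -x and its top is 20 above this point; behind this point (+x) the wire rises gently to the rail 84 away
- hook_2 (a point): hook 2 of the rack: top of the wire at the lowest point of the hook, where an arch comes to rest (180 above the table). The hook's wire is 8 thick; its turned-up tip lies 20 nearer to -x and its top is 20 above this point; behind this point (+x) the wire rises gently to the rail 84 away
- hook_3 (a point): hook 3 of the rack: top of the wire at the lowest point of the hook, where an arch comes to rest (180 above the table). The hook's wire is 8 thick; its turned-up tip lies 20 nearer to -x and its top is 20 above this point; behind this point (+x) the wire rises gently to the rail 84 away
- basket_1: steel infuser basket, 0.12 kg: cup 60 across, 58 high; rigid arched wire handle (wire 6, in the plane y-z, legs at y = -30 and 30, peak 127 up), above it a wooden grip tab 24 (x) x 12 (y), 127 to 163 up. Origin: centre of the cup's bottom. Starts standing in a pot. To hang it, the hook must pass between cup rim and arch. None if there is no such basket today
- basket_1_arch (a point): underside of the peak of the handle of basket 1, 121 above the cup's bottom: the point that rests on a hook
- basket_2: steel infuser basket, 0.12 kg: cup 60 across, 58 high; rigid arched wire handle (wire 6, in the plane y-z, legs at y = -30 and 30, peak 127 up), above it a wooden grip tab 24 (x) x 12 (y), 127 to 163 up. Origin: centre of the cup's bottom. Starts standing in a pot. To hang it, the hook must pass between cup rim and arch. None if there is no such basket today
- basket_2_arch (a point): underside of the peak of the handle of basket 2, 121 above the cup's bottom: the point that rests on a hook
- basket_3: steel infuser basket, 0.12 kg: cup 60 across, 58 high; rigid arched wire handle (wire 6, in the plane y-z, legs at y = -30 and 30, peak 127 up), above it a wooden grip tab 24 (x) x 12 (y), 127 to 163 up. Origin: centre of the cup's bottom. Starts standing in a pot. To hang it, the hook must pass between cup rim and arch. None if there is no such basket today
- basket_3_arch (a point): underside of the peak of the handle of basket 3, 121 above the cup's bottom: the point that rests on a hook
- pot_green: green round steeping pot, 84 across, 75 high, wall 4, inner floor 6 above the table, loose, about 0.8 kg; origin at the centre of its underside, z up
- lid_green: green lid, 0.12 kg: flange 92 across, 5 thick, below it a tapered plug (62 to 70 across, 8 deep) that drops into the pot's mouth (76) until the flange rests on the rim; wooden knob on top: stem 16 across, head 24 across from 30 to 42 above the origin. Origin at the centre of the plug's underside; seated, it is 67 above the pot's origin
- pot_blue: blue round steeping pot, 84 across, 75 high, wall 4, inner floor 6 above the table, loose, about 0.8 kg; origin at the centre of its underside, z up
- lid_blue: blue lid, 0.12 kg: flange 92 across, 5 thick, below it a tapered plug (62 to 70 across, 8 deep) that drops into the pot's mouth (76) until the flange rests on the rim; wooden knob on top: stem 16 across, head 24 across from 30 to 42 above the origin. Origin at the centre of the plug's underside; seated, it is 67 above the pot's origin
- pot_red: red round steeping pot, 84 across, 75 high, wall 4, inner floor 6 above the table, loose, about 0.8 kg; origin at the centre of its underside, z up
- lid_red: red lid, 0.12 kg: flange 92 across, 5 thick, below it a tapered plug (62 to 70 across, 8 deep) that drops into the pot's mouth (76) until the flange rests on the rim; wooden knob on top: stem 16 across, head 24 across from 30 to 42 above the origin. Origin at the centre of the plug's underside; seated, it is 67 above the pot's origin
- blue_lid_jar: bystander: sprinkle jar with a blue lid, 45x45x60; not to be moved. Origin at the centre of its underside
- red_cap_jar: bystander: spice jar with a red cap, 47x47x97; not to be moved. Origin at the centre of its underside
- green_carton: bystander: small green and white carton, 45x68x55; not to be moved. Origin at the centre of its underside
- ring_cutter: bystander: round steel cutter ring, 68x68x42; not to be moved. Origin at the centre of its underside

How it is judged:
By the outcome, as a careful person would: the job done as asked, in the order asked, and still so for the second after the job is handed in, with the robot touching nothing.
Of basket_1, basket_2, basket_3 only 2 to 3 are there at a start; the rules pass over those that are not, and their reading is None.
At some moment in a run one of lid_green, lid_blue, lid_red may be knocked a few centimetres aside while the robot is not near it.
It also fails if it takes over 200 s, if anything falls off the work surface, if the arm or the gripper's body presses on something with over 40 N, if the wrist force passes 120 N, or if a joint passes its speed limit or range.

## Working session

There is one attempt and no reset: what is moved stays moved. The work goes in short steps, Python scripts to look and compute and a tool call to move; the robot and the scene stay as the last step left them, time stands still between calls to the robot, and variables do not carry over. Pictures are saved under pics/ and viewed, at most 14 in all, crops included, and the job is handed in when it is done.

Besides the shell and the picture viewer there is one more tool, called after "Emit:" as name(argument=value, ...) on one line, values as JSON. servo_tool: Moves the arm, as the interface text tells. Its arguments: {"type":"object","properties":{"moves":{"type":"array"}},"required":["moves"]}

```bash
mkdir -p pics; cat > h.py <<'E'
from cell import *
import numpy as np, cv2
def cloud(n):
    c=get_calibration(n); im,d=read_camera(n)
    v,u=np.mgrid[0:480,0:640]; P=np.stack([u,v,np.ones_like(u)],-1)@np.linalg.inv(c["K"]).T*d[...,None]
    W=(P-c["t"])@c["R"]; W[d==0]=np.nan
    return im,W
E
python3 - <<'E'
from h import *
for n in("scene","top"):
    im,W=cloud(n); cv2.imwrite(f"pics/{n}0.png",im); np.save(f"{n}0.npy",W)
    c=get_calibration(n); print(n,(-c["R"].T@c["t"]).round(),c["K"][0,0])
print(state())
E
```

```text
scene [-242.  983. 1013.] 588.8228505683377
top [ 423.  -54. 1336.] 515.6544265381857
{'t': 0.1, 'joints': array([-1.38456065e+00,  4.91506357e-01,  1.55939628e+00, -4.26113748e-06,
        1.09168999e+00, -1.05642919e-01]), 'qvel': array([-0.00082956, -0.0010696 , -0.00163713, -0.00071894,  0.00030217,
        0.00021266]), 'tau': array([ 2.51531550e-03, -6.13621187e+01, -2.58605039e+01,  6.93296408e-02,
        4.70632408e-02, -6.12474150e-05]), 'eef_pos': array([ 179.79979739, -598.35371333,  214.1131096 ]), 'tcp_rot': array([-3.14059786e+00, -1.01685097e-04,  2.91880514e-01]), 'ft_force': array([-0.90120386, -0.07742521,  0.24042014]), 'moment': array([ 0.00322224, -0.03215034,  0.05296732]), 'grip_force': 0.0, 'opening': 0.9987610411887882}
```

View pics/scene0.png

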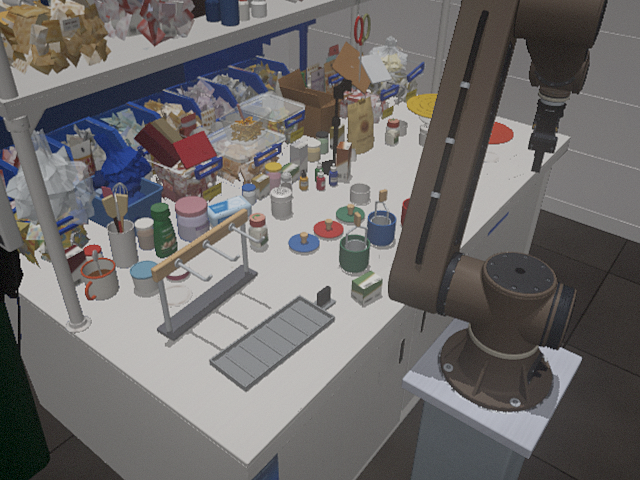

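View pics/top0.png

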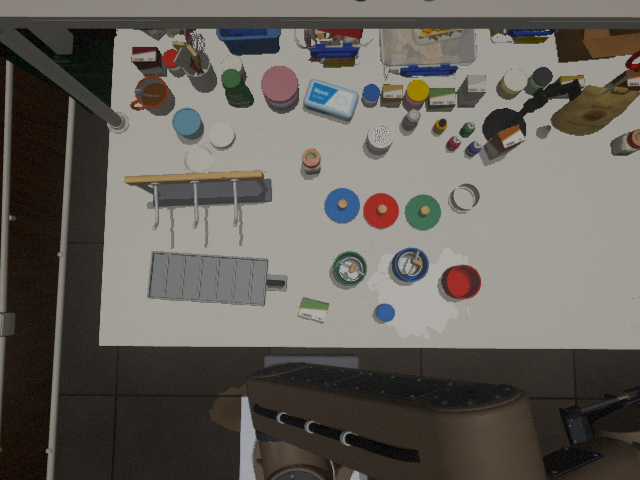

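The scene shows the rack with free hooks, the tray in front of it, and baskets in the green and blue pots. The red pot is empty. In the top view the tray is around (207,279), the pots at (349,269), (410,265) and (461,282), and the lids at (342,205), (381,210) and (422,212).

```bash
cat >> h.py <<'E'
def circ(W,mask,lo,hi):
    m=mask&(W[...,2]>lo)&(W[...,2]<hi); p=W[m][:,:2].astype(np.float32)
    (c,r)=cv2.minEnclosingCircle(p); return np.round(c),round(r,1),len(p),W[m].mean(0).round(1)
def box(u0,v0,u1,v1):
    m=np.zeros((480,640),bool); m[v0:v1,u0:u1]=1; return m
E
python3 - <<'E'
from h import *
W=np.load("top0.npy"); im=cv2.imread("pics/top0.png")
for n,b in dict(green=(328,248,372,292),blue=(388,244,432,288),red=(438,260,484,304)).items():
    m=box(*b); print("pot",n,circ(W,m,68,80)); 
    for lo,hi in((85,125),(118,200)):
        try: print("  tab",lo,circ(W,m,lo,hi))
        except Exception as e: print("none")
for n,b in dict(blue=(320,184,363,226),red=(362,190,401,231),green=(402,192,442,232)).items():
    m=box(*b); print("lid",n,circ(W,m,6,25),circ(W,m,34,60))
m=box(140,245,272,310)&(W[...,2]>5)&(W[...,2]<25); print("tray",cv2.minAreaRect(W[m][:,:2].astype(np.float32)))
m=box(262,265,295,300)&(W[...,2]>35)&(W[...,2]<60); print("pull",cv2.minAreaRect(W[m][:,:2].astype(np.float32)),m.sum())
m=box(120,165,280,195)&(W[...,2]>190)&(W[...,2]<215); print("rail",cv2.minAreaRect(W[m][:,:2].astype(np.float32)))
for u0,u1 in((145,170),(185,210),(225,250)):
    m=box(u0,187,u1,235)&(W[...,2]>165)&(W[...,2]<215); p=W[m]; i=p[:,0].argsort()[:8]
    print("hook tip",p[i].mean(0).round(1),np.polyfit(p[:,0],p[:,1],1))
m=box(140,178,275,205)&(W[...,2]>6)&(W[...,2]<20); print("base",cv2.minAreaRect(W[m][:,:2].astype(np.float32)))
cr=im[180:330,300:500]; cv2.imwrite("pics/c1.png",cv2.resize(cr,(800,600),interpolation=cv2.INTER_CUBIC))
for n,b in dict(jar=(372,300,400,325),carton=(292,294,332,325),ring=(446,182,482,215),redcap=(298,145,325,178)).items():
    m=box(*b)&(W[...,2]>15); print(n,cv2.minAreaRect(W[m][:,:2].astype(np.float32)),np.nanmax(W[m][:,2]))
E
```

```text
pot green (array([ 471., -110.]), 41.9, 174, array([ 470.6, -112.5,   74. ]))
  tab 85 (array([ 468., -113.]), 32.1, 44, array([ 468.2, -114.2,  118.7]))
  tab 118 (array([ 468., -114.]), 29.9, 100, array([ 468.7, -112.8,  147.5]))
pot blue (array([ 481., -262.]), 42.1, 186, array([ 479.5, -261.9,   74.1]))
  tab 85 (array([ 483., -259.]), 32.7, 40, array([ 482.4, -259.1,  115.2]))
  tab 118 (array([ 483., -259.]), 26.6, 110, array([ 482.1, -258.4,  150.2]))
pot red (array([ 440., -388.]), 42.3, 198, array([ 439.6, -388.8,   74. ]))
  tab 85 (array([0., 0.]), 0.0, 0, array([nan, nan, nan]))
  tab 118 (array([0., 0.]), 0.0, 0, array([nan, nan, nan]))
lid blue (array([646., -91.]), 60.1, 889, array([635.4, -94. ,  12.7])) (array([636., -94.]), 11.9, 70, array([635.9, -94. ,  41.1]))
lid red (array([ 622., -193.]), 54.5, 903, array([ 622.1, -194.3,   12.5])) (array([ 623., -194.]), 11.5, 66, array([ 622.1, -194.2,   41.2]))
lid green (array([ 611., -301.]), 61.7, 897, array([ 619.1, -302.9,   12.7])) (array([ 620., -303.]), 12.0, 70, array([ 619.3, -303. ,   41.1]))
tray ((448.430999755
[... 562 characters left out ...]
337890625), 2.8693912029266357)
jar ((363.0541076660156, -199.36285400390625), (43.49269485473633, 41.54176330566406), 88.94597625732422) 66.09611595428721
carton ((368.9796447753906, -22.43096160888672), (67.58309936523438, 45.168582916259766), 76.28411102294922) 61.704529007257435
ring ((657.3034057617188, -409.1783447265625), (67.05304718017578, 67.28165435791016), 75.2892074584961) 46.659116884079516
redcap ((739.3207397460938, -14.695268630981445), (46.443904876708984, 45.35324478149414), 0.8615999221801758) 105.60001097239264h.py:10: RuntimeWarning: Mean of empty slice.
  (c,r)=cv2.minEnclosingCircle(p); return np.round(c),round(r,1),len(p),W[m].mean(0).round(1)
  ret = um.true_divide(
```

View pics/c1.png

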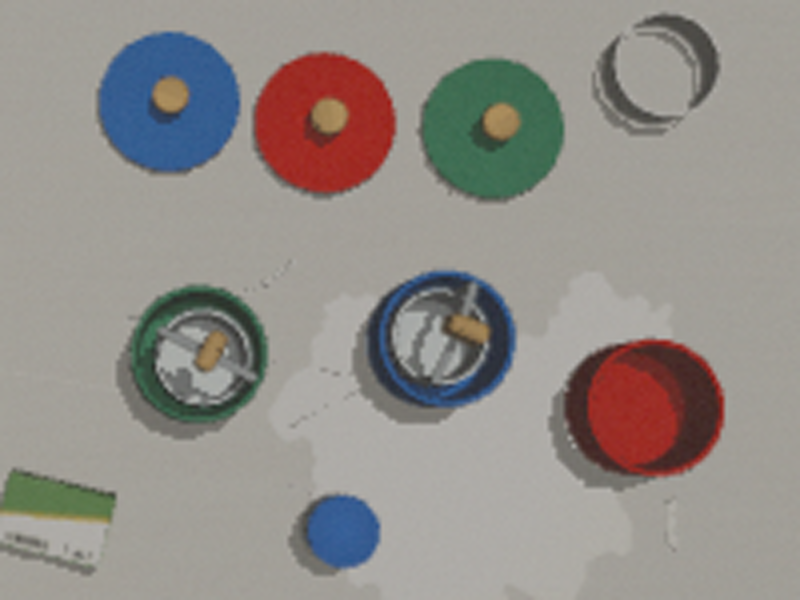

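The crop shows the tab and arch of the green pot's basket at about (212,350), with the arch running from upper left to lower right. The blue pot's tab is at (467,328), with the arch running from lower left to upper right. The lids lie flat. Next I'll refine the rack, tray and tab fits.

```bash
python3 - <<'E'
from h import *
W=np.load("top0.npy"); S=np.load("scene0.npy")
def rot(p,a): c,s=np.cos(a),np.sin(a); return np.c_[c*p[:,0]+s*p[:,1],-s*p[:,0]+c*p[:,1]]
def pts(b,lo,hi,A=W):
    m=box(*b)&(A[...,2]>lo)&(A[...,2]<hi); return A[m]
def rect(n,p):
    # erode flying pixels: keep points with local consensus
    from scipy.spatial import cKDTree
    k=cKDTree(p); ok=np.array([len(x) for x in k.query_ball_point(p,6)]); p=p[ok>=np.median(ok)*.45]
    print(n,[np.round(x,3).tolist() if not np.isscalar(x) else round(x,2) for x in cv2.minAreaRect(p[:,:2].astype(np.float32))],len(p))
rect("base",pts((130,165,285,215),9.5,14.5)); rect("rail",pts((120,165,280,195),200.5,207.5))
rect("tray rim",pts((140,245,272,310),13.5,18.5)); rect("tray lo",pts((140,245,272,310),0.5,18.5))
a=.049
for nm,b in (("base",(130,165,285,215)),):
    p=pts(b,9.5,14.5); q=rot(p,a); print(nm,np.percentile(q,[1,3,10,90,97,99],0).round(1).tolist())
p=pts((120,165,280,195),200.5,207.5); q=rot(p,a); print("rail",np.percentile(q,[1,3,10,90,97,99],0).round(1).tolist())
p=pts((120,150,290,215),-5,5); 
for u0,u1 in((145,170),(185,210),(225,250)):
    p=pts((u0,187,u1,235),165,206); q=np.c_[rot(p,a),p[:,2]]; q=q[q[:,0].argsort()]
    e=q[0,0]; print([ (round(e+k), np.median(q[(q[:,0]>=e+k)&(q[:,0]<e+k+6)][:,1:],0).round(1).tolist()) for k in range(0,84,6)])
for n,b in dict(green=(328,248,372,292),blue=(388,244,432,288)).items():
    p=pts(b,157,170); print(n,"tabtop",cv2.minAreaRect(p[:,:2].astype(np.float32)),p.mean(0).round(1),len(p))
    p=pts(b,85,132); q=p[:,:2]-p[:,:2].mean(0); w,v=np.linalg.eigh(q.T@q); print("  arch",p.mean(0).round(1),np.degrees(np.arctan2(v[1,1],v[0,1])).round(1),np.ptp(q@v[:,1]).round(1))
E
```

```text
base [[667.31, 245.403], [58.522, 308.589], 2.87] 1395
rail [[668.305, 246.377], [16.632, 308.161], 2.73] 832
tray rim [[445.39, 249.677], [300.469, 119.847], 86.49] 323
tray lo [[448.593, 258.485], [165.047, 343.768], 0.39] 5816
base [[650.4, 60.6], [651.4, 66.5], [655.4, 93.8], [700.9, 329.8], [705.0, 347.3], [706.1, 353.0]]
rail [[671.6, 61.6], [672.2, 68.0], [673.4, 90.4], [685.8, 337.4], [686.9, 357.0], [687.5, 362.6]]
[(566, [302.1, 197.2]), (572, [300.8, 193.4]), (578, [301.3, 185.1]), (584, [301.2, 178.4]), (590, [302.7, 178.7]), (596, [301.5, 180.3]), (602, [302.8, 179.1]), (608, [301.5, 181.3]), (614, [301.7, 182.1]), (620, [303.4, 184.1]), (626, [302.0, 184.9]), (632, [302.3, 184.5]), (638, [301.6, 184.1]), (644, [303.2, 186.2])]
[(566, [212.0, 197.1]), (572, [211.6, 191.7]), (578, [212.0, 184.3]), (584, [212.4, 180.7]), (590, [212.6, 178.8]), (596, [212.8, 180.0]), (602, [212.0, 180.4]), (608, [211.4, 182.0]), (614, [213.8, 181.9]), (620, [213.0, 183.2]), (626, [212.3, 182.9]), (632, [211.6, 184.5]), (638, [213.1, 185.1]), (644, [211.6, 186.6])]
[(565, [122.3, 196.7]), (571, [122.1, 193.8]), (577, [121.6, 184.9]), (583, [123.0, 180.0]), (589, [124.0, 178.2]), (595, [123.4, 179.6]), (601, [121.7, 178.9]), (607, [122.2, 180.1]), (613, [122.7, 181.9]), (619, [122.9, 182.4]), (625, [122.6, 183.0]), (631, [122.1, 185.2]), (637, [122.2, 183.9]), (643, [122.4, 185.4])]
green tabtop ((468.845947265625, -113.03424072265625), (11.099129676818848, 23.34663963317871), 63.914852142333984) [ 468.7 -113.2  166.6] 35
  arch [ 468.8 -113.1  121.2] 63.0 64.2
blue tabtop ((482.1657409667969, -259.5517272949219), (23.21725082397461, 12.04454231262207), 61.432430267333984) [ 481.9 -259.1  166.4] 45
  arch [ 481.8 -258.7  119.2] 157.3 65.3
```

Emit:
servo_tool(moves=[0.65,0.5,0.125,0.388,1,0.65,0.5,0.125,0.388,1,0.65,0.5,0.125,0.388,1,0.65,0.5,0.125,0.388,1,0.65,0.5,0.125,0.388,1,0.65,0.5,0.125,0.388,1,0.65,0.5,0.125,0.388,1,0.65,0.5,0.125,0.388,1,0.65,0.5,0.125,0.388,1,0.65,0.5,0.125,0.388,1,0.65,0.5,0.125,0.388,1,0.65,0.5,0.125,0.388,1])

```text
t: 1.1
eef_pos: [439.8, -398.5, 264.4]
tcp_rot: [-3.141, -0.0, 1.508]
ft_force: [0.3, -0.4, -0.3]
opening: 1.001
grip_force: 0.0
```

Emit:
servo_tool(moves=[-0.013,1,0,0,1,-0.013,1,0,0,1,-0.013,1,0,0,1,-0.013,1,0,0,1,-0.013,1,0,0,1,-0.013,1,0,0,1,-0.013,1,0,0,1,-0.013,1,0,0,1,-0.013,1,0,0,1,-0.013,1,0,0,1,-0.013,1,0,0,1])

```text
t: 2.02
eef_pos: [434.0, 4.5, 264.8]
tcp_rot: [3.141, -0.001, 1.51]
ft_force: [0.3, -0.3, 0.7]
opening: 1.0
grip_force: 0.0
```

Emit:
servo_tool(moves=[0,0.182,0,0,1,0,0.182,0,0,1,0,0.182,0,0,1,0,0.182,-0.3,0,1,0,0.182,-0.3,0,1,0,0.182,-0.3,0,1,0,0.182,-0.3,0,1,0,0.182,-0.3,0,1,0,0.182,-0.3,0,1])

```text
t: 2.77
eef_pos: [435.6, 73.6, 146.2]
tcp_rot: [3.14, -0.0, 1.509]
ft_force: [0.1, 0.4, 0.8]
opening: 1.004
grip_force: 0.0
```

Emit:
servo_tool(moves=[0,0,-0.1,0,1,0,0,-0.2,0,1,0,0,-0.28,0,1,0,0,-0.318,0,1,0,0,-0.318,0,0.5,0,0,-0.318,0,0,0,0,-0.318,0,0,0,0,-0.318,0,0,0,0,-0.318,0,0,0,0,-0.318,0,0,0,0,-0.318,0,0])

```text
t: 3.68
eef_pos: [434.9, 74.2, 18.1]
tcp_rot: [3.14, -0.0, 1.511]
ft_force: [-0.0, -0.1, 0.6]
opening: 0.569
grip_force: 0.0
```

Emit:
servo_tool(moves=[0,0,0,0,0,0,0,0,0,0,0,0,0,0,0,0,0,0,0,0,0,0,0,0,0,0,0,0,0,0,0,0,0,0,0,0,0,0,0,0,0,0,0,0,0,0,0,0,0,0])

```text
t: 4.52
eef_pos: [434.7, 74.2, 17.4]
tcp_rot: [3.141, -0.0, 1.51]
ft_force: [1.2, -0.7, -1.7]
opening: 0.149
grip_force: 30.0
```

Emit:
servo_tool(moves=[0.03,-0.002,0,0.003,0,0.06,-0.005,0,0.006,0,0.09,-0.007,0,0.01,0,0.12,-0.01,0,0.013,0,0.15,-0.012,0,0.016,0,0.18,-0.014,0,0.02,0,0.21,-0.017,0,0.023,0,0.24,-0.019,0,0.026,0,0.27,-0.021,0,0.029,0,0.3,-0.023,0,0.032,0,0.325,-0.025,0,0.035,0,0.325,-0.025,0,0.035,0])

```text
t: 5.52
eef_pos: [566.1, 64.0, 17.4]
tcp_rot: [3.14, 0.0, 1.621]
ft_force: [3.0, -2.4, 3.1]
opening: 0.144
grip_force: 30.0
```

```bash
python3 - <<'E'
from h import *
im,W=cloud("top"); cv2.imwrite("pics/top1.png",im); np.save("top1.npy",W); print(state()["eef_pos"])
E
```

```text
[565.55772876  64.01540553  17.49244322]
```

View pics/top1.png

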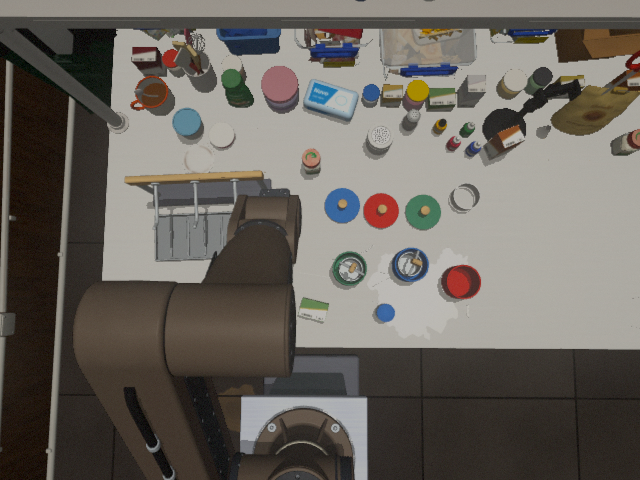

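Emit:
servo_tool(moves=[0,0,0,0,1,0,0,0,0,1,0,0,0,0,1,0,0,0,0,1,0,0,0,0,1,0,0,0.1,0,1,0,0,0.2,0,1,-0.1,0,0.25,0,1,-0.2,0,0.25,0,1,-0.24,0,0.25,0,1,-0.24,0,0.25,0,1])

```text
t: 6.48
eef_pos: [464.9, 64.4, 118.1]
tcp_rot: [-3.14, -0.0, 1.621]
ft_force: [1.8, 0.9, -0.1]
opening: 0.861
grip_force: 0.0
```

Emit:
servo_tool(moves=[0,0.1,0,-0.04,1,0,0.2,0,-0.08,1,0,0.3,0,-0.12,1,0,0.428,0,-0.5,1,0,0.428,0,-0.5,1,0,0.428,0,-0.5,1,0,0.428,0,-0.5,1,0,0.428,0,-0.5,1,0,0.428,0,-0.5,1,0,0.428,0,-0.5,1,0,0.428,0,-0.5,1,0,0.428,0,-0.5,1])

```text
t: 7.48
eef_pos: [469.2, 235.6, 117.3]
tcp_rot: [3.142, -0.0, 0.175]
ft_force: [-0.0, 0.4, -1.1]
opening: 1.003
grip_force: 0.0
```

Emit:
servo_tool(moves=[0,0,0,-0.04,1,0,0,0,-0.04,1,0,0,-0.1,-0.04,1,0,0,-0.2,-0.04,1,0,0,-0.26,-0.04,1,0,0,-0.272,-0.04,1,0,0,-0.272,-0.04,1])

```text
t: 8.07
eef_pos: [468.3, 235.3, 7.5]
tcp_rot: [3.141, 0.003, 0.059]
ft_force: [0.0, -0.2, 0.7]
opening: 0.999
grip_force: 0.0
```

```bash
python3 - <<'E'
from h import *
im,W=cloud("top"); cv2.imwrite("pics/top2.png",im); np.save("top2.npy",W); print(state()["eef_pos"])
m=box(262,190,300,260)&(W[...,2]>42)&(W[...,2]<53); print("pull",cv2.minAreaRect(W[m][:,:2].astype(np.float32)),m.sum())
m=box(140,195,262,275)&(W[...,2]>13)&(W[...,2]<18.5); print("tray",cv2.minAreaRect(W[m][:,:2].astype(np.float32)),m.sum())
E
```

```text
[468.93165039 235.51788127   8.83442086]
pull ((564.1948852539062, 63.73130798339844), (13.97239875793457, 42.559268951416016), 4.265010833740234) 86
tray ((579.7070922851562, 255.31057739257812), (161.7675323486328, 283.9105224609375), 0.2803261876106262) 454
```

Emit:
servo_tool(moves=[0.02,0.001,0,0,1,0.04,0.002,0,0,1,0.05,0.0025,0,0,1,0.06,0.003,0,0,1,0.07,0.0035,0,0,1,0.078,0.004,0,0,1,0.085,0.004,0,0,1,0.0925,0.0045,0,0,1,0.0925,0.0045,0,0,1,0.0925,0.0045,0,0,1])

```text
t: 8.95
eef_pos: [506.3, 237.3, 8.6]
tcp_rot: [-3.141, -0.001, 0.056]
ft_force: [0.8, -0.7, 0.2]
opening: 1.0
grip_force: 0.0
```

Emit:
servo_tool(moves=[-0.05,0,0,0,1,-0.15,0,0.05,0,1,-0.2,-0.1,0.15,0,1,-0.2,-0.2,0.25,0,1,-0.2,-0.3,0.35,0,1,-0.2,-0.4,0.45,0,1,-0.2,-0.5,0.5,0,1,-0.2,-0.6,0.5,0,1,-0.2,-0.7,0.5,0,1,-0.2,-0.8,0.5,0,1])

```text
t: 9.78
eef_pos: [426.3, -32.6, 203.1]
tcp_rot: [3.14, -0.004, 0.057]
ft_force: [2.0, -0.1, 0.5]
opening: 1.001
grip_force: 0.0
```

```bash
python3 - <<'E'
from h import *
im,W=cloud("top"); np.save("top3.npy",W); print(state()["eef_pos"],state()["tcp_rot"])
im2,S=cloud("scene")
cv2.imwrite("pics/c3.png",np.hstack([cv2.resize(im[165:305,120:300],(400,311)),cv2.resize(im2[200:400,120:377],(400,311))]))
m=box(262,180,300,260)&(W[...,2]>42)&(W[...,2]<53); print("pull",cv2.minAreaRect(W[m][:,:2].astype(np.float32)),m.sum())
m=box(140,225,262,275)&(W[...,2]>13)&(W[...,2]<18.5); p=W[m]; 
a=.049;c,s=np.cos(a),np.sin(a); q=np.c_[c*p[:,0]+s*p[:,1],-s*p[:,0]+c*p[:,1]]
for y in range(70,360,40):
  k=abs(q[:,1]-y)<20
  if k.any(): print(y,np.percentile(q[k,0],[3,10,50]).round(1),k.sum())
E
```

```text
[427.02877504 -38.55518958 203.43544119] [ 3.13836375 -0.00502078  0.0531173 ]
pull ((619.7244873046875, 86.73408508300781), (109.76525115966797, 39.3406867980957), 32.90330505371094) 91
70 [530.1 530.1 530.1] 1
110 [528.6 528.7 530.6] 21
150 [527.9 528.3 530.5] 18
190 [528.3 529.1 530.1] 13
230 [528.  528.1 529.5] 15
270 [527.6 527.7 529.9] 24
310 [527.1 527.1 529. ] 17
350 [528.1 528.5 557.6] 47
```

View pics/c3.png

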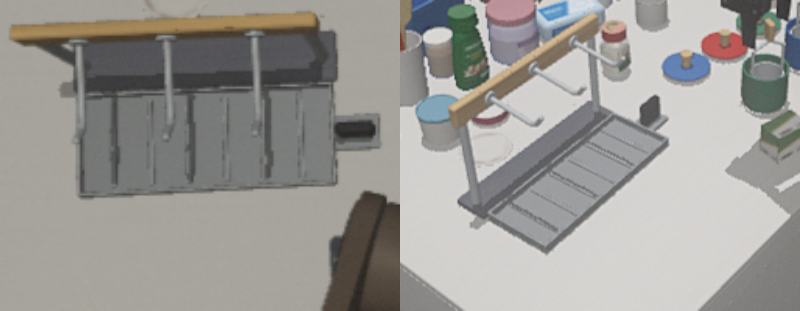

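The tray's front face is parallel to the rack and its ends line up with the base bar. Next is the basket in the green pot.

Emit:
servo_tool(moves=[0.105,-0.186,0.05,-0.164,1,0.105,-0.186,0.05,-0.164,1,0.105,-0.186,0.05,-0.164,1,0.105,-0.186,0.05,-0.164,1,0.105,-0.186,0.05,-0.164,1,0.105,-0.186,0.05,-0.164,0.6,0.105,-0.186,0.05,-0.164,0.6])

```text
t: 10.47
eef_pos: [467.7, -104.6, 221.2]
tcp_rot: [3.142, -0.0, -0.454]
ft_force: [-0.4, -0.5, 0.2]
opening: 0.909
grip_force: 0.0
```

```bash
python3 - <<'E'
from h import *
for i in range(2): s=state(); print(s["eef_pos"],np.degrees(s["tcp_rot"]),s["opening"]); im,W=cloud("wrist")
cv2.imwrite("pics/w1.png",im)
E
```

```text
[ 467.74847028 -104.59686916  221.17155715] [ 1.79995270e+02 -3.98374806e-03 -2.60372592e+01] 0.909259258273599
[ 467.72118407 -104.6014838   221.22362897] [ 1.79994955e+02 -2.63157343e-03 -2.60657451e+01] 0.8720097871581207
```

View pics/w1.png

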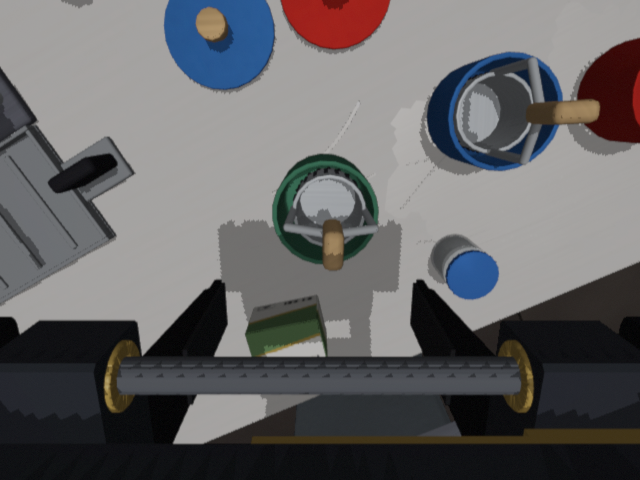

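The arch is level in the wrist view, with the tab at (333,245), so the yaw is right. I'll check the tab positions from the wrist depth.

```bash
python3 - <<'E'
from h import *
im,W=cloud("wrist")
for n,b in dict(green=(315,215,355,275),blue=(525,90,605,130)).items():
    m=box(*b)&(W[...,2]>162)&(W[...,2]<175); p=W[m]; print(n,cv2.minAreaRect(p[:,:2].astype(np.float32)),p.mean(0),len(p))
for n,b in dict(green=(280,200,385,240),blue=(515,50,550,170)).items():
    m=box(*b)&(W[...,2]>95)&(W[...,2]<131); p=W[m]; q=p[:,:2]-p[:,:2].mean(0); w,v=np.linalg.eigh(q.T@q); print("  arch",p.mean(0).round(1),np.degrees(np.arctan2(v[1,1],v[0,1])).round(1),np.ptp(q@v[:,1]).round(1))
E
```

```text
green ((469.00396728515625, -116.3326187133789), (11.5435209274292, 22.914772033691406), 63.94178009033203) [ 469.78835549 -116.48164527  168.98466145] 809
blue ((481.81512451171875, -261.2490234375), (24.043107986450195, 11.978804588317871), 67.07825469970703) [ 482.49458576 -259.89562468  168.86858351] 1144
  arch [ 469.3 -116.1  120.7] 62.9 65.6
  arch [ 485.3 -262.2  120.9] 157.4 65.3
```

Emit:
servo_tool(moves=[0.003,-0.025,0,-0.003,0.6,0.003,-0.025,-0.08,-0.003,0.6,0.003,-0.025,-0.16,-0.003,0.6,0.003,-0.025,-0.213,-0.003,0.6,0.003,-0.025,-0.213,-0.003,0,0.003,-0.025,-0.213,-0.003,0,0.003,-0.025,-0.213,-0.003,0,0.003,-0.025,-0.213,-0.003,0,0.003,-0.025,-0.213,-0.003,0,0.003,-0.025,-0.213,-0.003,0,0.003,-0.025,-0.213,-0.003,0,0.003,-0.025,-0.213,-0.003,0])

```text
t: 11.62
eef_pos: [469.1, -115.2, 136.5]
tcp_rot: [3.142, -0.001, -0.469]
ft_force: [-0.4, 0.8, 5.5]
opening: 0.124
grip_force: 30.0
```

Emit:
servo_tool(moves=[0,0,0,0,0,0,0,0,0,0,0,0,0,0,0,0,0,0,0,0,0,0,0,0,0,0,0,0,0,0])

```text
t: 12.12
eef_pos: [469.1, -115.2, 136.5]
tcp_rot: [3.142, -0.001, -0.468]
ft_force: [-0.7, 0.8, 6.5]
opening: 0.125
grip_force: 30.0
```

Emit:
servo_tool(moves=[0,0,0.04,0,0,0,0,0.09,0,0,0,0,0.14,0,0,0,0,0.19,0,0,0,0,0.24,0,0,0,0,0.24,0,0])

```text
t: 12.62
eef_pos: [470.0, -115.6, 235.2]
tcp_rot: [-3.141, -0.005, -0.468]
ft_force: [-0.7, 0.9, -0.6]
opening: 0.121
grip_force: 30.0
```

Emit:
servo_tool(moves=[-0.01,0.05,0,0.02,0,-0.02,0.15,0,0.04,0,-0.02,0.25,0,0.06,0,-0.02,0.35,0,0.08,0,0,0.45,0,0.1,0,0,0.55,0,0.12,0,0,0.65,0,0.14,0,0,0.75,0,0.163,0,0,0.85,0,0.163,0,0,0.95,0,0.163,0,0,1,0,0.163,0,0,1,0,0.163,0])

```text
t: 13.62
eef_pos: [468.2, 288.3, 230.7]
tcp_rot: [-3.142, 0.001, 0.047]
ft_force: [-0.8, -0.3, -1.7]
opening: 0.121
grip_force: 30.0
```

```bash
python3 - <<'E'
from h import *
im,W=cloud("scene"); cv2.imwrite("pics/s4.png",im[100:400,100:500].repeat(2,0).repeat(2,1)); s=state(); print(s["eef_pos"],np.degrees(s["tcp_rot"]))
E
```

```text
[468.20735326 286.37812396 230.70543859] [1.79958473e+02 9.31687283e-02 2.66971836e+00]
```

View pics/s4.png

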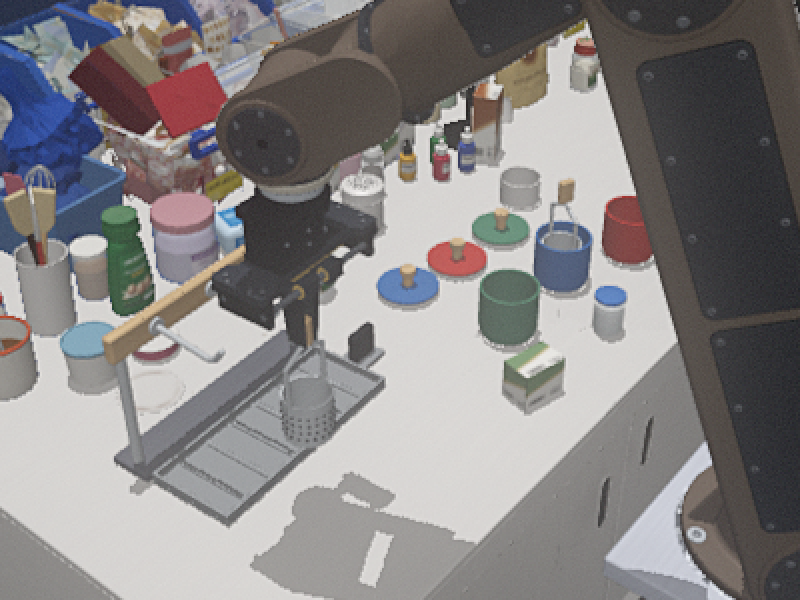

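Emit:
servo_tool(moves=[0.04,0.05,0,0,0,0.08,0.1,0,0,0,0.116,0.104,0,0,0,0.116,0.104,0,0,0,0.16,0.106,0,0,0,0.2,0.108,0,0,0,0.24,0.11,0,0,0,0.266,0.111,0,0,0,0.266,0.111,0,0,0,0.266,0.111,0,0,0])

```text
t: 14.5
eef_pos: [574.9, 328.3, 231.5]
tcp_rot: [3.141, 0.001, 0.042]
ft_force: [-0.2, 0.3, -1.3]
opening: 0.123
grip_force: 30.0
```

Emit:
servo_tool(moves=[0,0,-0.03,0,0,0,0,-0.06,0,0,0,0,-0.08,0,0,0,0,-0.09,0,0,0,0,-0.09,0,0,0,0,-0.09,0,0])

```text
t: 15.0
eef_pos: [575.2, 329.3, 195.9]
tcp_rot: [3.141, 0.0, 0.044]
ft_force: [-0.0, -0.3, -1.9]
opening: 0.124
grip_force: 30.0
```

```bash
python3 - <<'E'
from h import *
im,W=cloud("scene"); t,_=cloud("top"); cv2.imwrite("pics/s5.png",np.hstack([cv2.resize(im[200:350,130:270],(420,450),interpolation=2),cv2.resize(t[150:280,120:230],(380,450),interpolation=2)])); s=state(); print(s["eef_pos"],np.degrees(s["tcp_rot"]),s["ft_force"])
E
```

```text
[575.46800949 329.3801682  196.50655951] [-1.79991279e+02 -3.58281027e-02  2.50148952e+00] [-0.22669556  0.64712643 -1.5376434 ]
```

View pics/s5.png

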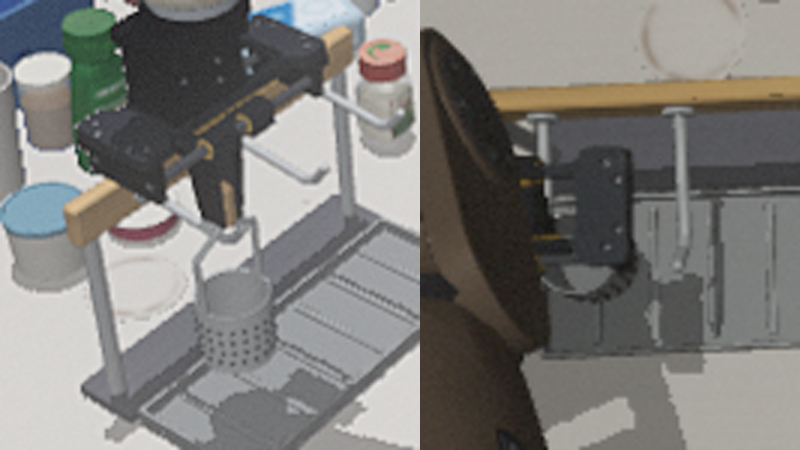

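The hook's tip is within the arch in the scene crop at about (230,235), with the cup hanging over the tray. I'll lower until it makes contact.

Emit:
servo_tool(moves=[0,0,-0.005,0,0,0,0,-0.01,0,0,0,0,-0.014,0,0,0,0,-0.018,0,0,0,0,-0.018,0,0])

```text
t: 15.52
eef_pos: [576.1, 329.7, 190.4]
tcp_rot: [-3.14, -0.003, 0.043]
ft_force: [0.8, 1.5, 7.9]
opening: 0.126
grip_force: 30.0
```

Emit:
servo_tool(moves=[0,0,0.003,0,0.4,0,0,0.003,0,0.4,0,0,0.003,0,0.4,0,0,0.003,0,0.4,0,0,0.003,0,0.4,0,0,0.003,0,0.4,0,0,0.05,0,0.4,0,0,0.12,0,0.4,0,0,0.2,0,0.4,0,0,0.27,0,0.4,0,0,0.27,0,0.4])

```text
t: 16.43
eef_pos: [576.7, 329.9, 303.0]
tcp_rot: [-3.139, -0.008, 0.044]
ft_force: [1.0, 0.5, 0.1]
opening: 0.397
grip_force: 0.0
```

Emit:
servo_tool(moves=[-0.1,-0.05,0,0,0.6,-0.2,-0.1,0,0,0.6,-0.25,-0.2,0,0,0.6,-0.25,-0.3,0,0.03,0.6,-0.25,-0.4,0,0.07,0.6,-0.25,-0.5,0,0.1,0.6,-0.25,-0.6,0,0.14,0.6,-0.25,-0.7,0,0.18,0.6,-0.25,-0.8,0,0.22,0.6,-0.25,-0.9,0,0.26,0.6,-0.25,-1,0,0.3,0.6,-0.25,-1,0,0.343,0.6])

```text
t: 17.43
eef_pos: [475.0, -73.1, 296.7]
tcp_rot: [3.141, 0.0, 1.023]
ft_force: [0.7, 0.4, -0.3]
opening: 0.602
grip_force: 0.0
```

```bash
python3 - <<'E'
from h import *
im,W=cloud("scene"); t,T=cloud("top"); np.save("top6.npy",T); cv2.imwrite("pics/s6.png",np.hstack([cv2.resize(im[200:350,130:270],(350,375),interpolation=2),cv2.resize(t[150:310,120:312],(450,375),interpolation=2)])); s=state(); print(s["eef_pos"],np.degrees(s["tcp_rot"]),s["ft_force"])
W=T
m=box(385,240,435,290)&(W[...,2]>157)&(W[...,2]<170); p=W[m]
if m.sum()>5: print(cv2.minAreaRect(p[:,:2].astype(np.float32)),m.sum())
E
```

```text
[475.18517298 -73.92087982 296.49011192] [1.79997364e+02 3.62519463e-02 5.85710640e+01] [ 0.16033826  0.41350753 -0.28696338]
((482.33258056640625, -259.5592956542969), (23.714393615722656, 12.32851791381836), 68.28165435791016) 55
```

View pics/s6.png

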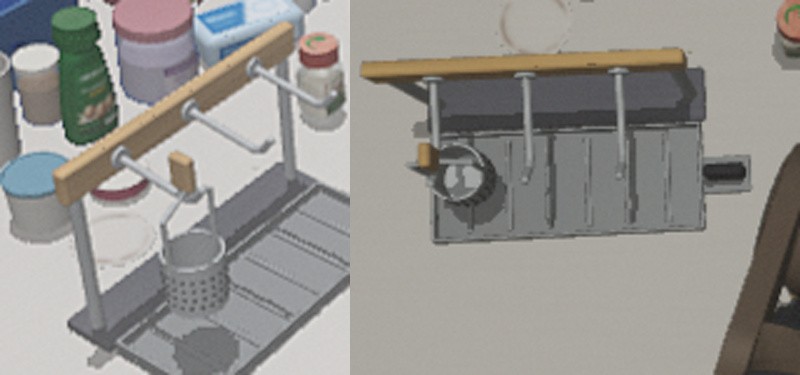

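The basket hangs on hook 1 in both views. Next is the blue pot's basket.

Emit:
servo_tool(moves=[0.0175,-0.1,0,0.048,0.6,0.0175,-0.2,0,0.048,0.6,0.0175,-0.3,0,0.048,0.6,0.0175,-0.4,0,0.048,0.6,0.0175,-0.4655,0,0.048,0.6,0.0175,-0.4655,-0.1,0.048,0.6,0.0175,-0.4655,-0.2,0.048,0.6,0.0175,-0.4655,-0.25,0.048,0.6,0.0175,-0.4655,-0.25,0.048,0.6])

```text
t: 18.28
eef_pos: [480.9, -255.4, 192.6]
tcp_rot: [-3.134, -0.002, 1.168]
ft_force: [0.0, -0.4, 0.7]
opening: 0.601
grip_force: 0.0
```

Emit:
servo_tool(moves=[0,0,0,0,0.6,0,0,0,0,0.6])

```text
t: 18.45
eef_pos: [483.2, -256.9, 198.3]
tcp_rot: [3.14, 0.0, 1.17]
ft_force: [-0.0, -0.4, 1.0]
opening: 0.601
grip_force: 0.0
```

Emit:
servo_tool(moves=[-0.002,-0.008,-0.05,0,0.6,-0.002,-0.008,-0.1,0,0.6,-0.002,-0.008,-0.154,0,0.6,-0.002,-0.008,-0.154,0,0.6,-0.002,-0.008,-0.154,0,0,-0.002,-0.008,-0.154,0,0,-0.002,-0.008,-0.154,0,0,-0.002,-0.008,-0.154,0,0,-0.002,-0.008,-0.154,0,0,-0.002,-0.008,-0.154,0,0,-0.002,-0.008,-0.154,0,0,-0.002,-0.008,-0.154,0,0])

```text
t: 19.45
eef_pos: [481.6, -260.2, 135.4]
tcp_rot: [3.141, 0.0, 1.17]
ft_force: [0.2, 0.4, -1.1]
opening: 0.124
grip_force: 30.0
```

Emit:
servo_tool(moves=[0,0,0,0,0,0,0,0,0,0,0,0,0.04,0,0,0,0,0.09,0,0,0,0,0.14,0,0,0,0,0.19,0,0,0,0,0.235,0,0,0,0,0.235,0,0])

```text
t: 20.12
eef_pos: [482.5, -260.8, 232.3]
tcp_rot: [3.137, 0.001, 1.17]
ft_force: [-0.1, -0.2, -0.9]
opening: 0.123
grip_force: 30.0
```

Emit:
servo_tool(moves=[0,0.05,0,-0.02,0,0,0.15,0,-0.05,0,0,0.25,0,-0.09,0,0,0.35,0,-0.13,0,0,0.45,0,-0.17,0,0,0.55,0,-0.21,0,0,0.65,0,-0.25,0,0,0.75,0,-0.29,0,0,0.85,0,-0.33,0,0,0.95,0,-0.357,0,0,1,0,-0.357,0,0,1,0,-0.357,0])

```text
t: 21.12
eef_pos: [480.7, 144.7, 228.3]
tcp_rot: [-3.141, 0.001, 0.046]
ft_force: [0.5, -1.3, -2.1]
opening: 0.125
grip_force: 30.0
```

Emit:
servo_tool(moves=[0,0,0,0,0,0,0,0,0,0,0,0,0,0,0])

```text
t: 21.37
eef_pos: [481.4, 138.8, 228.8]
tcp_rot: [3.141, 0.001, 0.048]
ft_force: [0.4, -0.0, -0.7]
opening: 0.121
grip_force: 30.0
```

Emit:
servo_tool(moves=[0.03,0.022,0,0,0,0.07,0.025,0,0,0,0.11,0.027,0,0,0,0.15,0.028,0,0,0,0.19,0.029,0,0,0,0.23,0.03,0,0,0,0.255,0.031,0,0,0,0.255,0.031,0,0,0,0.255,0.031,0,0,0])

```text
t: 22.12
eef_pos: [583.3, 151.2, 228.8]
tcp_rot: [3.141, 0.001, 0.047]
ft_force: [-0.4, -0.4, -1.7]
opening: 0.125
grip_force: 30.0
```

Emit:
servo_tool(moves=[0,0,-0.03,0,0,0,0,-0.06,0,0,0,0,-0.08,0,0,0,0,-0.088,0,0,0,0,-0.094,0,0,0,0,-0.099,0,0,0,0,-0.103,0,0,0,0,-0.103,0,0])

```text
t: 22.78
eef_pos: [584.7, 152.2, 189.8]
tcp_rot: [3.141, -0.004, 0.049]
ft_force: [2.2, -1.3, 5.9]
opening: 0.127
grip_force: 30.0
```

Emit:
servo_tool(moves=[0,0,0.002,0,0.4,0,0,0.002,0,0.4,0,0,0.002,0,0.4,0,0,0.002,0,0.4,0,0,0.002,0,0.4,0,0,0.002,0,0.4,0,0,0.05,0,0.4,0,0,0.12,0,0.4,0,0,0.2,0,0.4,0,0,0.27,0,0.4,0,0,0.27,0,0.4])

```text
t: 23.7
eef_pos: [585.0, 152.5, 301.7]
tcp_rot: [-3.141, -0.008, 0.049]
ft_force: [0.5, -0.1, 0.4]
opening: 0.402
grip_force: 0.0
```

Emit:
servo_tool(moves=[-0.1,-0.05,0,0,0.6,-0.2,-0.1,0,0,0.6,-0.25,-0.2,0,0,0.6,-0.25,-0.3,0,0,0.6,-0.25,-0.4,0,0,0.6,-0.25,-0.5,0,0,0.6,-0.25,-0.55,0,0,0.6,-0.25,-0.55,0,0,0.6])

```text
t: 24.37
eef_pos: [483.4, -71.4, 295.7]
tcp_rot: [3.141, 0.0, 0.045]
ft_force: [-1.4, 0.4, -0.5]
opening: 0.601
grip_force: 0.0
```

```bash
cat > m.py <<'E'
from h import *
def run(tag):
    im,S=cloud("scene"); t,T=cloud("top"); s=state(); print(s["eef_pos"].round(1),np.degrees(s["tcp_rot"]).round(1))
    hsv=cv2.cvtColor(t,cv2.COLOR_BGR2HSV); z=T[...,2]; roi=box(300,170,500,310)&(s["eef_pos"] is not None)
    H,Sa=hsv[...,0],hsv[...,1]
    for n,(a,b) in dict(green=(60,92),blue=(98,118)).items(): out(n,(H>a)&(H<b)&(Sa>80)&roi,T)
    out("red",((H<8)|(H>172))&(Sa>120)&roi,T)
    return im,t,T
def out(n,m,T):
    z=T[...,2]
    for k,lo,hi in (("pot",70,78),("lid",8,16)):
        q=(m&(z>lo)&(z<hi)).astype(np.uint8); c,l,st,ce=cv2.connectedComponentsWithStats(q)
        for i in range(1,c):
            if st[i,4]>60:
                p=T[l==i]; cc,r=cv2.minEnclosingCircle(p[:,:2].astype(np.float32)); print(n,k,np.round(cc,1),round(r,1),len(p))
                if k=="lid":
                    d=np.hypot(*(T[...,:2]-np.array(cc)).transpose(2,0,1)); h=(d<28)&(z>36)&(z<48)
                    if h.sum()>10: e,r=cv2.minEnclosingCircle(T[h][:,:2].astype(np.float32)); print("   knob",np.round(e,1),round(r,1),T[h].mean(0).round(1),h.sum())
E
python3 - <<'E'
from m import *
im,t,T=run("a")
cv2.imwrite("pics/s7.png",np.hstack([cv2.resize(im[200:350,130:270],(350,375),interpolation=2),cv2.resize(t[150:310,120:312],(450,375),interpolation=2)]))
E
```

```text
[483.3 -68.4 295.7] [-180.     0.     2.7]
green lid [ 620.  -303.3] 44.7 679
   knob [ 619.1 -302.8] 12.0 [ 619.3 -303.1   41.1] 67
blue pot [ 480.5 -261.8] 42.0 133
blue lid [636.6 -94.2] 45.3 684
   knob [636.5 -94.2] 11.8 [636.  -94.   41.7] 65
red pot [ 439.9 -387.8] 41.7 149
red lid [ 623.3 -194.6] 45.4 740
   knob [ 622.9 -194.4] 11.5 [ 622.  -194.3   41.4] 65
```

View pics/s7.png

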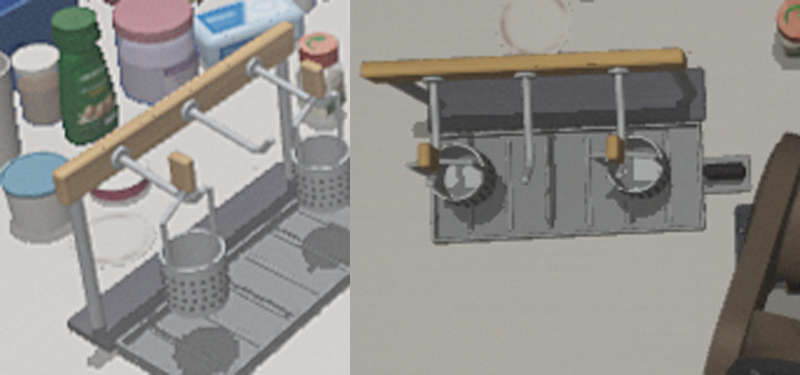

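Both baskets hang level over the tray. Now the lids, starting with blue.

Emit:
servo_tool(moves=[0.1,-0.064,0,0,0.6,0.2,-0.064,0,0,0.6,0.3,-0.064,-0.1,0,0.6,0.382,-0.064,-0.2,0,0.6,0.382,-0.064,-0.3,0,0.6,0.382,-0.064,-0.4,0,0.6,0.382,-0.064,-0.5,0,0.6,0.382,-0.064,-0.55,0,0.6,0.382,-0.064,-0.55,0,0.6,0.382,-0.064,-0.55,0,0.6])

```text
t: 25.3
eef_pos: [635.8, -92.0, 75.1]
tcp_rot: [-3.141, 0.003, 0.05]
ft_force: [0.2, 0.8, 1.5]
opening: 0.602
grip_force: 0.0
```

Emit:
servo_tool(moves=[0,0,0,0,0.6,0,0,0,0,0.6])

```text
t: 25.47
eef_pos: [637.6, -93.2, 79.0]
tcp_rot: [3.14, -0.004, 0.049]
ft_force: [0.1, 0.5, 0.1]
opening: 0.603
grip_force: 0.0
```

Emit:
servo_tool(moves=[-0.0035,-0.0025,-0.07,0,0.6,-0.0035,-0.0025,-0.13,0,0.6,-0.0035,-0.0025,-0.152,0,0.6,-0.0035,-0.0025,-0.152,0,0,-0.0035,-0.0025,-0.152,0,0,-0.0035,-0.0025,-0.152,0,0,-0.0035,-0.0025,-0.152,0,0,-0.0035,-0.0025,-0.152,0,0,-0.0035,-0.0025,-0.152,0,0,-0.0035,-0.0025,-0.152,0,0])

```text
t: 26.3
eef_pos: [635.4, -94.5, 16.2]
tcp_rot: [3.141, -0.001, 0.048]
ft_force: [-1.2, -0.8, 6.5]
opening: 0.243
grip_force: 30.0
```

Emit:
servo_tool(moves=[0,0,0,0,0,0,0,0,0,0])

```text
t: 26.47
eef_pos: [635.4, -94.5, 16.2]
tcp_rot: [3.141, -0.001, 0.048]
ft_force: [-1.2, 0.6, 6.7]
opening: 0.247
grip_force: 30.0
```

Emit:
servo_tool(moves=[0,0,0.07,0,0,0,0,0.15,0,0,0,0,0.25,0,0,-0.05,-0.05,0.285,0,0,-0.12,-0.12,0.285,0,0,-0.19,-0.19,0.285,0,0,-0.26,-0.27,0.285,0,0,-0.33,-0.35,0.285,0,0,-0.389,-0.419,0.285,0,0,-0.389,-0.419,0.285,0,0,-0.389,-0.419,0.285,0,0,-0.389,-0.419,0.285,0,0])

```text
t: 27.47
eef_pos: [479.5, -261.9, 129.4]
tcp_rot: [3.142, -0.0, 0.048]
ft_force: [-1.0, -0.0, -2.0]
opening: 0.245
grip_force: 30.0
```

```bash
python3 - <<'E'
from m import *
im,t,T=run("a")
W=T; m=box(328,248,372,292); print("greenpot",circ(W,m,70,78))
E
```

```text
[ 480.  -261.1  129.3] [-180.    -0.     2.8]
green lid [ 620.3 -303.5] 45.2 566
   knob [ 619.5 -303.2] 11.6 [ 619.6 -303.2   41.4] 66
red lid [ 623.  -194.9] 45.3 749
   knob [ 622.8 -194.3] 11.6 [ 622.3 -194.7   41.5] 62
greenpot (array([ 471., -111.]), 41.8, 147, array([ 470.6, -112.4,   74.3]))
```

Emit:
servo_tool(moves=[0,-0.0025,-0.05,0,0,0,-0.0025,-0.085,0,0,0,-0.0025,-0.1,0,0,0,-0.0025,-0.108,0,0,0,-0.0025,-0.115,0,0,0,-0.0025,-0.115,0,0])

```text
t: 28.07
eef_pos: [479.8, -262.7, 83.6]
tcp_rot: [3.141, -0.0, 0.049]
ft_force: [-0.6, 0.2, -1.3]
opening: 0.244
grip_force: 30.0
```

Almost seated. I'll go 1 mm more, release, retreat upward, and move towards the red lid.

Emit:
servo_tool(moves=[0,0,-0.003,0,0,0,0,-0.003,0,0.6,0,0,-0.003,0,0.6,0,0,-0.003,0,0.6,0,0,-0.003,0,0.6,0,0,-0.003,0,0.6,0,0,-0.003,0,0.6,0,0,0.06,0,0.6,0,0,0.15,0,0.6,0,0,0.2,0,0.6,0,0,0.2,0,0.6])

```text
t: 28.98
eef_pos: [480.7, -263.9, 167.3]
tcp_rot: [3.138, -0.005, 0.048]
ft_force: [-0.0, 0.5, -0.3]
opening: 0.598
grip_force: 0.0
```

Emit:
servo_tool(moves=[0.05,0.05,0,0,0.6,0.13,0.1,0,0,0.6,0.2,0.14,0,0,0.6,0.28,0.17,0,0,0.6,0.356,0.17,0,0,0.6,0.356,0.17,0,0,0.6,0.356,0.17,0,0,0.6])

```text
t: 29.57
eef_pos: [622.2, -194.4, 161.8]
tcp_rot: [-3.141, 0.001, 0.05]
ft_force: [-0.1, -1.0, -0.1]
opening: 0.599
grip_force: 0.0
```

```bash
python3 - <<'E'
from m import *
im,t,T=run("a")
cv2.imwrite("pics/s8.png",np.hstack([cv2.resize(im[150:310,270:450],(400,355),interpolation=2),cv2.resize(t[180:330,320:490],(400,355),interpolation=2)]))
m=box(385,240,440,290)&(T[...,2]>77)&(T[...,2]<90); print(m.sum(), np.linalg.lstsq(np.c_[T[m][:,:2]-[480,-262],np.ones(m.sum())],T[m][:,2],rcond=None)[0])
E
```

```text
[ 620.8 -194.9  162.4] [-1.8e+02  1.0e-01  2.8e+00]
green lid [ 609.2 -333.2] 30.8 86
red pot [ 440.3 -388.5] 41.9 120
294 [2.85463482e-04 6.41237346e-03 8.04347364e+01]
```

View pics/s8.png

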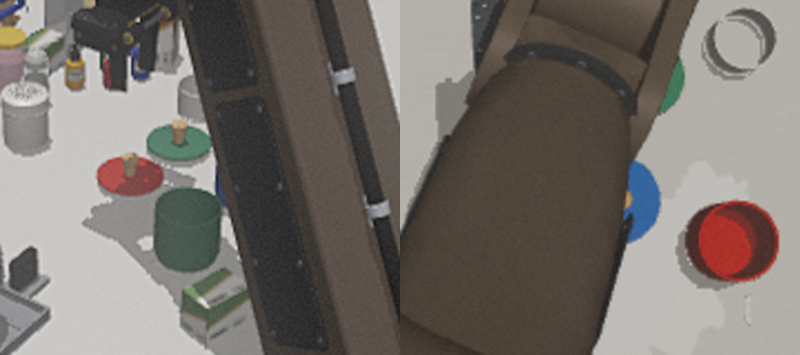

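The blue lid is level: the surface is at 80.4 mm with a slope under 0.4°. The arm hides the red lid from the top camera, so I'll check it with the scene camera.

```bash
cat >> m.py <<'E'
def sc():
    t,T=cloud("scene"); hsv=cv2.cvtColor(t,cv2.COLOR_BGR2HSV);H,Sa=hsv[...,0],hsv[...,1]
    roi=(T[...,0]>400)&(T[...,0]<720)&(T[...,1]<-40)&(T[...,1]>-460)
    for n,q in dict(green=(H>60)&(H<92)&(Sa>80),blue=(H>98)&(H<118)&(Sa>80),red=((H<8)|(H>172))&(Sa>120)).items(): out(n,q&roi,T)
    return t,T
E
python3 -c "
from m import *
sc()"
```

```text
red lid [ 641.4 -181. ] 39.2 125
   knob [ 623.3 -190.4] 12.6 [ 623.9 -189.6   40.4] 26
```

Emit:
servo_tool(moves=[0.004,0.001,-0.1,0,0.6,0.004,0.001,-0.2,0,0.6,0.004,0.001,-0.3,0,0.6,0.004,0.001,-0.362,0,0.6,0.004,0.001,-0.362,0,0.6,0.004,0.001,-0.362,0,0,0.004,0.001,-0.362,0,0,0.004,0.001,-0.362,0,0,0.004,0.001,-0.362,0,0,0.004,0.001,-0.362,0,0,0.004,0.001,-0.362,0,0,0.004,0.001,-0.362,0,0])

```text
t: 30.72
eef_pos: [623.5, -194.7, 19.0]
tcp_rot: [3.141, -0.001, 0.048]
ft_force: [-0.4, -0.7, 3.5]
opening: 0.246
grip_force: 30.0
```

Emit:
servo_tool(moves=[0,0,0,0,0,0,0,0,0,0])

```text
t: 30.88
eef_pos: [623.5, -194.7, 19.0]
tcp_rot: [3.141, -0.001, 0.048]
ft_force: [-2.2, -1.3, 5.9]
opening: 0.244
grip_force: 30.0
```

Emit:
servo_tool(moves=[0,0,0.08,0,0,0,0,0.17,0,0,0,0,0.27,0,0,0,-0.08,0.36,0,0,-0.05,-0.17,0.365,0,0,-0.1,-0.26,0.365,0,0,-0.17,-0.33,0.365,0,0,-0.24,-0.4,0.365,0,0,-0.32,-0.46,0.365,0,0,-0.4,-0.4845,0.365,0,0,-0.4565,-0.4845,0.365,0,0,-0.4565,-0.4845,0.365,0,0])

```text
t: 31.88
eef_pos: [436.9, -388.8, 164.2]
tcp_rot: [-3.14, 0.002, 0.045]
ft_force: [1.0, -0.2, -1.5]
opening: 0.243
grip_force: 30.0
```

Emit:
servo_tool(moves=[0,0,0,0,0,0,0,0,0,0])

```text
t: 32.05
eef_pos: [441.3, -388.4, 164.6]
tcp_rot: [3.141, -0.0, 0.048]
ft_force: [0.5, -0.1, -1.2]
opening: 0.242
grip_force: 30.0
```

Emit:
servo_tool(moves=[-0.001,0,-0.07,0,0,-0.001,0,-0.13,0,0,-0.001,0,-0.165,0,0,-0.001,0,-0.18,0,0,-0.001,0,-0.19,0,0,-0.001,0,-0.197,0,0,-0.001,0,-0.199,0,0,-0.001,0,-0.199,0,0])

```text
t: 32.72
eef_pos: [441.2, -388.4, 86.1]
tcp_rot: [3.14, -0.001, 0.049]
ft_force: [0.2, 2.6, 1.7]
opening: 0.245
grip_force: 30.0
```

Emit:
servo_tool(moves=[0,0,0,0,0.6,0,0,0,0,0.6,0,0,0,0,0.6,0,0,0,0,0.6,0,0,0,0,0.6,0,0,0,0,0.6,0,0,0.06,0,0.6,0,0,0.15,0,0.6,0,0,0.2,0,0.6,0,0,0.2,0,0.6])

```text
t: 33.55
eef_pos: [441.5, -389.6, 169.1]
tcp_rot: [3.136, -0.004, 0.048]
ft_force: [0.3, -0.4, 0.5]
opening: 0.6
grip_force: 0.0
```

```bash
python3 - <<'E'
from m import *
im,t,T=run("a"); 
def lev(c):
    d=np.hypot(T[...,0]-c[0],T[...,1]-c[1]); m=(d<46)&(T[...,2]>76)&(T[...,2]<92); print(m.sum(), np.linalg.lstsq(np.c_[T[m][:,:2]-c,np.ones(m.sum())],T[m][:,2],rcond=None)[0].round(3))
lev([440,-388]); lev([480,-262])
m=box(328,248,372,292); print("greenpot",circ(T,m,70,78))
sc()
E
```

```text
[ 440.4 -388.4  165.3] [179.9  -0.    2.8]
green lid [ 620.2 -303.4] 44.9 696
   knob [ 619.4 -303.2] 12.0 [ 619.4 -303.2   41.1] 68
24 [-3.1400e-01 -6.1000e-02  9.3442e+01]
956 [ 8.0000e-03 -2.0000e-03  8.0027e+01]
greenpot (array([ 471., -111.]), 41.9, 152, array([ 469.4, -111.8,   74.1]))
blue pot [ 487.8 -246.8] 44.2 70
```

Emit:
servo_tool(moves=[0.08,0.02,0.02,0,0.6,0.17,0.06,0.02,0,0.6,0.25,0.1,0.02,0,0.6,0.33,0.15,0.02,0,0.6,0.4,0.2,0.02,0,0.6,0.448,0.213,0,0,0.6,0.448,0.213,-0.1,0,0.6,0.448,0.213,-0.2,0,0.6,0.448,0.213,-0.2,0,0.6,0.448,0.213,-0.2,0,0.6])

```text
t: 34.53
eef_pos: [618.4, -302.5, 82.4]
tcp_rot: [-3.138, 0.005, 0.048]
ft_force: [-0.4, -0.7, 0.4]
opening: 0.601
grip_force: 0.0
```

Emit:
servo_tool(moves=[0,0,0,0,0.6,0,0,0,0,0.6])

```text
t: 34.7
eef_pos: [620.3, -304.0, 87.2]
tcp_rot: [3.14, -0.003, 0.048]
ft_force: [-0.5, -0.8, 0.5]
opening: 0.6
grip_force: 0.0
```

```bash
python3 -c "
from m import *
t,T=sc()
s=state(); print(s['eef_pos'])
d=np.hypot(T[...,0]-619,T[...,1]+303)<60; hh=d&(T[...,2]>32)&(T[...,2]<48); print(hh.sum(),T[hh].mean(0))"
```

```text
[ 620.24540226 -303.96410787   87.31553203]
38 [ 618.69605171 -299.95371984   38.51162746]
```

Emit:
servo_tool(moves=[-0.002,0.002,-0.08,0,0.6,-0.002,0.002,-0.14,0,0.6,-0.002,0.002,-0.173,0,0.6,-0.002,0.002,-0.173,0,0.6,-0.002,0.002,-0.173,0,0,-0.002,0.002,-0.173,0,0,-0.002,0.002,-0.173,0,0,-0.002,0.002,-0.173,0,0,-0.002,0.002,-0.173,0,0,-0.002,0.002,-0.173,0,0,-0.002,0.002,-0.173,0,0,-0.002,0.002,-0.173,0,0])

```text
t: 35.75
eef_pos: [619.1, -302.7, 16.4]
tcp_rot: [3.141, -0.001, 0.048]
ft_force: [-0.7, -1.2, 5.0]
opening: 0.247
grip_force: 30.0
```

Emit:
servo_tool(moves=[0,0,0,0,0])

```text
t: 35.83
eef_pos: [619.1, -302.7, 16.4]
tcp_rot: [3.141, -0.001, 0.048]
ft_force: [-1.0, -0.5, 6.6]
opening: 0.247
grip_force: 30.0
```

Emit:
servo_tool(moves=[0,0,0.08,0,0,0,0,0.17,0,0,0,0,0.27,0,0,0,0.08,0.36,0,0,-0.03,0.17,0.36,0,0,-0.08,0.26,0.36,0,0,-0.14,0.34,0.36,0,0,-0.21,0.41,0.36,0,0,-0.29,0.47,0.36,0,0,-0.36,0.481,0.36,0,0,-0.3715,0.481,0.36,0,0,-0.3715,0.481,0.36,0,0])

```text
t: 36.83
eef_pos: [469.1, -109.5, 160.1]
tcp_rot: [3.142, 0.0, 0.049]
ft_force: [0.5, -0.0, -1.3]
opening: 0.243
grip_force: 30.0
```

Emit:
servo_tool(moves=[0,0,0,0,0,0,0,0,0,0])

```text
t: 37.0
eef_pos: [471.3, -110.6, 159.7]
tcp_rot: [3.141, -0.001, 0.048]
ft_force: [1.1, 0.2, -1.9]
opening: 0.242
grip_force: 30.0
```

Emit:
servo_tool(moves=[-0.002,0.001,-0.07,0,0,-0.002,0.001,-0.125,0,0,-0.002,0.001,-0.16,0,0,-0.002,0.001,-0.175,0,0,-0.002,0.001,-0.185,0,0,-0.002,0.001,-0.191,0,0,-0.002,0.001,-0.193,0,0,-0.002,0.001,-0.193,0,0])

```text
t: 37.67
eef_pos: [469.9, -109.8, 83.4]
tcp_rot: [3.141, -0.001, 0.048]
ft_force: [-1.6, 0.8, 1.8]
opening: 0.246
grip_force: 30.0
```

Emit:
servo_tool(moves=[0,0,0,0,0.6,0,0,0,0,0.6,0,0,0,0,0.6,0,0,0,0,0.6,0,0,0,0,0.6,0,0,0,0,0.6,0,0,0.06,0,0.6,0,0,0.15,0,0.6,0,0,0.25,0,0.6,0,0,0.3,0,0.6,0,0,0.3,0,0.6])

```text
t: 38.58
eef_pos: [470.9, -110.1, 206.7]
tcp_rot: [3.139, -0.007, 0.048]
ft_force: [-0.1, -0.5, -0.0]
opening: 0.599
grip_force: 0.0
```

Emit:
servo_tool(moves=[-0.1,-0.1,0.1,0,0.6,-0.1,-0.2,0.1,0,0.6,-0.1,-0.3,0.1,0,0.6,-0.1,-0.4,0.1,0,0.6,-0.1,-0.5,0.1,0,0.6,-0.1,-0.6,0.1,0,0.6,-0.1,-0.7,0.1,0,0.6,-0.1,-0.8,0.1,0,0.6,-0.1,-0.9,0.1,0,0.6,-0.1,-1,0.1,0,0.6,-0.1,-1,0.1,0,0.6,-0.1,-1,0.1,0,0.6])

```text
t: 39.58
eef_pos: [428.5, -511.4, 240.2]
tcp_rot: [-3.14, 0.001, 0.046]
ft_force: [-0.9, -0.3, -0.3]
opening: 0.603
grip_force: 0.0
```

```bash
python3 - <<'E'
from m import *
im,t,T=run("a"); 
def lev(c):
    d=np.hypot(T[...,0]-c[0],T[...,1]-c[1]); m=(d<46)&(T[...,2]>76)&(T[...,2]<92); print(m.sum(), np.linalg.lstsq(np.c_[T[m][:,:2]-c,np.ones(m.sum())],T[m][:,2],rcond=None)[0].round(3))
lev([440,-388]); lev([480,-262]); lev([471,-110])
cv2.imwrite("pics/s9.png",np.hstack([cv2.resize(im[160:400,120:460],(400,282),interpolation=2),cv2.resize(t[150:330,120:500],(400,282),interpolation=2)]))
E
```

```text
[ 429.1 -508.8  241.4] [-1.799e+02  1.000e-01  2.800e+00]
955 [-5.0000e-03  1.0000e-03  8.0202e+01]
947 [5.0000e-03 7.0000e-03 8.0025e+01]
941 [ 1.0000e-03 -3.0000e-03  8.0031e+01]
```

View pics/s9.png

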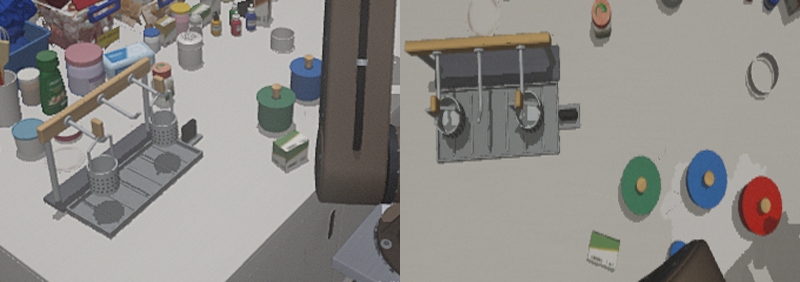

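All three lids are seated level at 80 mm, both baskets hang over the centred tray, and the bystanders are where they were. Handing in.

```bash
python3 -c "
from cell import *
print(job_done())"
```

```text
the job is handed in; nothing more can be done
None
```

I handed the job in at about 40 s: the tray is centred under the hooks, both baskets that were there (from the green and blue pots) hang on hooks 1 and 3, and all three pots have their own-colour lids seated level.

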